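# Click the window-fan dial to the green marker and start it

### The job

On the window-fan control box, turn the big knurled dial with a fingertip until it clicks into place with its white pointer at the green marker plug, and only when it rests there press the red start button all the way down and let go. Do it by touch alone, without pinching or lifting anything, and leave the things standing around where they are.

Things in the scene. Friction and masses are not known exactly. Their poses are not given: they have to be found in the camera images.
- dial (a joint): turn of the dial in rad, positive anticlockwise seen from above. It starts at the middle click, 0 (pointer straight away from the box's front, along dial_centre's x axis at 0). Clicks (detents) every 0.524 rad (30 degrees); stops at -1.75 and 1.75. Pushed past half-way between two clicks it jumps to the next by itself and stays there when let go; let go before half-way, it springs back. Turning over a click takes about 0.06 to 0.08 N m
- dial_centre (a point): centre of the dial's flat top, on its upright axis; z up, x along the white pointer line (turns with the dial). The dial is a black rubber-faced flat disc 92 mm across with a knurled grey-ridged rim, 18 mm high, its top 20 mm above the box's deck; too wide to pinch. A fingertip pressed down on the flat top about 30 to 38 mm from the axis with 5 to 10 N and swept along an arc carries it round by friction. White pointer line from the axis to the rim
- dial_aim (a point): point 60 mm from the dial's axis in the pointer's direction, at deck height, on the circle of the marker plugs; it turns with the dial
- plug_green: green marker plug, 16 mm across, 3 mm high, fixed in the deck 60 mm from the dial's axis; origin at the centre of its underside. It sits one or two clicks to either side of the starting click; three equal white plugs are in the other such places, so there is a plug at -2, -1, 1 and 2 clicks
- start_top (a point): centre of the top of the red round start button, 28 mm across, on the same box, about 129 mm from the dial's axis; pressed straight down, travel 6 mm, sprung, about 5 N at the bottom
- start (a joint): how far the start button is pressed, m: 0 released, 0.006 fully down; it counts as pressed beyond 0.0045
- controller: the white control box with grey deck, fixed, 150 mm (its x) by 240 mm (its y) by 50 mm high; origin at the centre of its underside; x points away from its front. The dial's axis is at x 0, y 50 mm, the button at x -30, y -75 mm
- cork_mid (a point): centre of the loose cork block, 50 x 40 x 30 mm, standing on the box's deck behind the button (about 75 mm from it); leave alone
- scraper_mid (a point): centre of the loose yellow scraper, about 185 x 60 x 16 mm, lying on the steel shelf; leave alone
- brush_mid (a point): centre of the loose round horsehair brush, 60 mm across, 78 mm high, standing on the shelf; leave alone
- jar_mid (a point): centre of the loose closed glass jar, 66 mm across, 100 mm high, standing on the shelf; leave alone
- tin_mid (a point): centre of the loose steel cup, 64 mm across, 85 mm high, standing on the shelf; leave alone
- drawer_unit: plastic drawer unit with a sliding door, fixed on the shelf, 150 x 160 x 190 mm high; origin at the centre of its underside

How it is judged (in metres and radians):
On the way, in this order (a step that is already met when the one before it is completed fails the run):
1. the dial clicked in with its pointer at the green plug (horizontal distance between dial_aim and plug_green below 0.006 m and velocity of joint dial between -0.1 and 0.1 rad/s), for 0.3 s.
2. the start button pressed down with the dial at the green plug (horizontal distance between dial_aim and plug_green below 0.006 m and value of joint start above 0.0045 m), for 0.05 s.
At the end, for the whole second after the job is handed in: The dial rests in the click at the green plug (pointer's aim point within 6 mm of the plug's centre, about 6 degrees), the start button was pressed after that and is up again, and every loose thing is within 20 mm of where it stood (horizontal distance between dial_aim and plug_green below 0.006 m and value of joint start below 0.0015 m and distance of each of cork_mid, scraper_mid, brush_mid, jar_mid, tin_mid from where it was at the start of the episode below 0.02 m); the robot touches nothing.
It fails at once if the start button is pressed while the pointer is not at the green plug (not (horizontal distance between dial_aim and plug_green below 0.006 m) and value of joint start above 0.0045 m).
It fails at once if a loose thing standing around is lifted, carried or knocked away (more than 20 mm) (distance of any of cork_mid, scraper_mid, brush_mid, jar_mid, tin_mid from where it was at the start of the episode above 0.02 m).
It also fails if it takes over 45 s, if anything falls off the work surface, if the arm or the gripper's body presses on something with over 40 N, if the wrist force passes 120 N, or if a joint passes its speed limit or range.

### The arm

A 7-joint arm with a two-finger parallel gripper is mounted at the origin on the work surface. World frame = base frame: x ahead of the robot, y to its left, z up, the work surface at z = 0. Lengths are in m, angles in degrees, forces in N, time in s.
With the tool pointing down it reaches from about 0.425 to 0.875 m from the base axis. Payload 4.7 kg.
Tool frame: the origin (TCP) lies midway between the tips of the shut fingers; the grasp point (between the pads) lies 19 mm behind it; z points along the fingers, y is the direction in which the jaws open and shut (so a half turn about z gives the same grasp; the last joint's range is limited). The gripper opens to 87 mm and grips with 3 to 60 N. Pads are 19 mm wide; open, the fingers measure 117 mm over their backs; the gripper's body (75 mm by 190 mm) begins 51 mm behind the grasp point.
Start: joints at [67.729, 18.392, -4.016, 83.108, 1.295, 78.541, -3.26], TCP at [0.255, -0.598, 0.223] pointing down, gripper open.
Joint ranges: [-163.93, 163.93], [-17.29, 119.83], [-79.2, 71.16], [3.27, 140.29], [-89.18, 269.18], [5.43, 117.66], [-154.24, 154.24]. Speed limits (degrees/s): [147.25, 147.25, 180, 180, 180, 180, 180].

### API

Orientations are given as [roll, pitch, yaw] about the fixed x, y, z axes, in that order (R = Rz(yaw) Ry(pitch) Rx(roll)).
In Python, from cell import env gives the robot as it stands. The module is installed in compiled form; this text tells all that it offers.
- The arm moves only by the tool servo_tool, never from a script. Its argument "plan" is a list of rows, each a list of 3 entries, a list of its own where there are three numbers: the opening, from 0 (shut) to 1 (fully open), then the shift along the tool's x, y, z in cm, then the turn, a rotation vector about the tool's x, y, z in degrees. A call has 1 to 20 rows; each row shifts and turns the pose as measured when the row begins, along the tool's axes as they then stand; what a row does not reach is not made up. A row lasts 1/12 s, in which the tool goes at most 41.7 mm and 7.16 degrees, less where a joint would pass 70% of its speed; a pose out of reach is approached as far as the arm can. A call is refused whole if a number of a shift passes 4.17 or a number of a turn 7.16, either way. A call with a gripper value outside its range is refused whole. The fingers move at their own pace and stop on an object; "force" is the grip in N (left out, the last holds). Time passes only in rows, so rows that do not move let the fingers close. It gives the time, the measured TCP pose, the force and the opening at its end, in the units of the state.
- env.get_obs(): the state, without advancing time (a new reading comes with each control period).
- env.read_camera(name): name is "scene" or "top"; returns a dict with "image" (400x640x3 uint8, blue, green, red), "fx", "fy", "cx", "cy" (pixels), "rvec" (rotation vector, rad) and "tvec" (3), from world to camera coordinates, as OpenCV has them. Camera axes: x right, y down, z forward; pixel columns grow to the right and rows downward; lengths in m; the calibration is good to about 2 mm. A picture is of the moment at which its call begins. There is no depth.
- env.sign_off(): hands the job in, once; it reports no verdict.
The state is a dict: "time_s": time; "qpos": joint angles; "joint_velocities": joint speeds; "effort": joint torques, N m; "tool_pos": TCP position; "tool_rot": TCP orientation; "force": force on the tool from outside, world axes, zero at the start; "wrist_torque": the same for the moment, N m; "grip_width": finger opening in m.
Only numpy, scipy, OpenCV 4.12 (cv2) and the standard library are available. Lean on these libraries where they do the work, as an engineer would, in place of code of your own. Each camera call takes 0.05 s, during which the arm holds its last target. There are 200 camera calls.

## Working session

There is one attempt and no reset: what is moved stays moved. The work goes in short steps, Python scripts to look and compute and a tool call to move; the robot and the scene stay as the last step left them, time stands still between calls to the robot, and variables do not carry over. Pictures are saved under pics/ and viewed, about 8 in all and at most 12, crops included, and the job is handed in when it is done.

Besides the shell and the picture viewer there is one more tool, called after "Request:" in YAML: its name, and indented under it one key for each argument. servo_tool: Moves the arm, as the interface text tells. Its arguments: {"type":"object","properties":{"plan":{"type":"array"},"force":{"type":"number"}},"required":["plan"]}

```bash
mkdir -p pics; cat > h.py <<'E'
import numpy as np, cv2
from cell import env
def cam(n):
    c=env.read_camera(n); c['R']=cv2.Rodrigues(np.array(c['rvec'],float))[0]; c['t']=np.array(c['tvec'],float).reshape(3); return c
def ray(c,u,v,z):
    d=c['R'].T@np.array([(u-c['cx'])/c['fx'],(v-c['cy'])/c['fy'],1]); o=-c['R'].T@c['t']
    return o+d*(z-o[2])/d[2]
def proj(c,p):
    q=c['R']@np.array(p)+c['t']; return q[:2]/q[2]*[c['fx'],c['fy']]+[c['cx'],c['cy']]
def blobs(c,lo,hi,amin=15):
    m=cv2.inRange(cv2.cvtColor(c['image'],cv2.COLOR_BGR2HSV),np.array(lo),np.array(hi))
    n,l,s,ce=cv2.connectedComponentsWithStats(m)
    return [(s[i,4],ce[i].round(1)) for i in range(1,n) if s[i,4]>=amin]
E
python3 - <<'E'
from h import *
print(env.get_obs())
for n in('top','scene'):
    c=cam(n); cv2.imwrite(f'pics/{n}0.png',c['image']); print(n,c['fx'],-c['R'].T@c['t'])
    print('red',blobs(c,(0,120,60),(8,255,255))+blobs(c,(172,120,60),(180,255,255)));print('green',blobs(c,(40,80,40),(85,255,255)))
E
```

```text
{'time_s': 0.0, 'qpos': array([67.73000704, 18.44034115, -4.01542103, 83.1746454 ,  1.29450467,
       78.54197358, -3.26018868]), 'joint_velocities': array([ 0.04121254, -0.03712457,  0.0021113 ,  0.0038164 ,  0.02584117,
        0.05735401, -0.02604364]), 'effort': array([-2.96711187e-05, -4.91296363e+01, -4.03870884e-01, -3.12527168e+01,
       -6.38241973e-02,  4.37527313e-02,  1.89922807e-04]), 'tool_pos': array([ 0.25452261, -0.5974859 ,  0.22144924]), 'tool_rot': array([-1.79888257e+02,  5.35003948e-03,  2.30793498e+01]), 'force': array([0.12491022, 0.13428879, 0.55397673]), 'wrist_torque': array([ 0.00020936,  0.06659812, -0.02534602]), 'grip_width': 0.08674359573270128}
top 479.92803004412457 [ 0.37981908 -0.00279377  1.4604643 ]
red [(np.int32(81), array([310.5, 232.3])), (np.int32(4075), array([ 75.8, 288.1]))]
green [(np.int32(28), array([284.8, 212.5]))]
scene 387.28549809916177 [1.36858019 0.47203864 0.82545701]
red [(np.int32(85), array([595.2, 148.7])), (np.int32(43), array([336.9, 189.5])), (np.int32(4405), array([572.8, 245.2])), (np.int32(16), array([595.8, 198.1])), (np.int32(15), array([544.2, 232.5])), (np.int32(18), array([547.1, 258.7])), (np.int32(41), array([548.5, 282.3]))]
green [(np.int32(1859), array([625.5,  97.1])), (np.int32(18), array([349.1, 211.4]))]
```

View pics/top0.png

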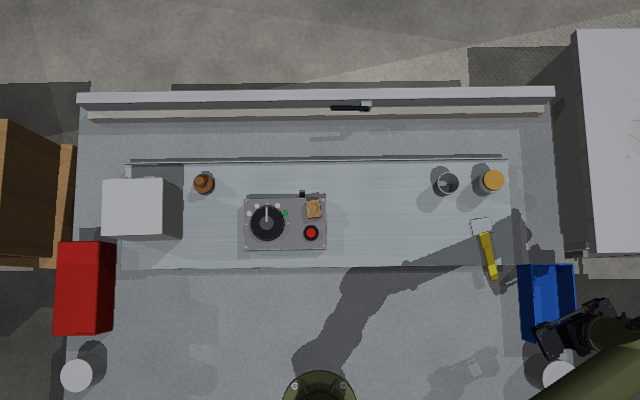

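View pics/scene0.png

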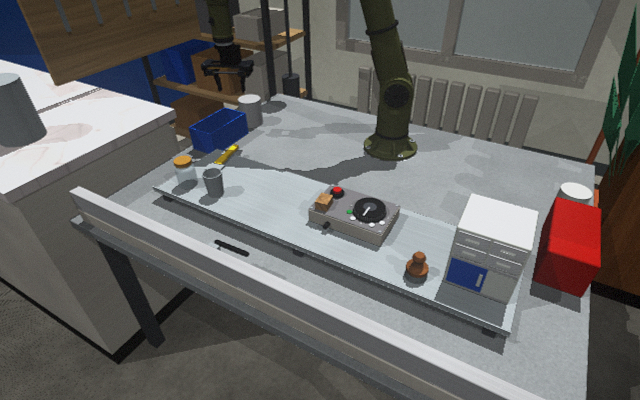

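The top view shows the box with its dial at about (267,222), the pointer straight up (+x) and the green plug at (285,212), which is about 60° clockwise, so -2 clicks. The red button is at (310,232) with the cork just behind it at (313,209). The scene view agrees.

```bash
python3 - <<'E'
from h import *
T,S=cam('top'),cam('scene')
def tri(a,b):
    P=[np.diag([1,1,1.])@(np.array([[c['fx'],0,c['cx']],[0,c['fy'],c['cy']],[0,0,1]])@np.c_[c['R'],c['t']]) for c in(T,S)]
    X=cv2.triangulatePoints(P[0],P[1],np.array(a,float),np.array(b,float)).ravel();X=X[:3]/X[3]
    print(X.round(4),proj(T,X)-a,proj(S,X)-b);return X
B=tri((310.5,232.3),(336.9,189.5)); G=tri((284.8,212.5),(349.1,211.4))
# dial: dark blob
for c,roi in((T,(235,195,300,250)),(S,(345,190,395,230))):
    x0,y0,x1,y1=roi; g=cv2.cvtColor(c['image'],cv2.COLOR_BGR2GRAY)[y0:y1,x0:x1]
    m=(g<75).astype(np.uint8); n,l,s,ce=cv2.connectedComponentsWithStats(m)
    i=1+np.argmax(s[1:,4]); k=(l==i).astype(np.uint8)
    ct=max(cv2.findContours(k,0,2)[0],key=cv2.contourArea); e=cv2.fitEllipse(cv2.convexHull(ct)); print(s[i],np.array(e[0])+[x0,y0],e[1])
for z in(.05,.06,.07,.08): print(z,ray(T,267,222,z).round(4),ray(T,310.5,232.3,z).round(4),ray(T,284.8,212.5,z).round(4))
a=cv2.resize(T['image'][185:260,235:335],None,fx=7,fy=7,interpolation=2); b=cv2.resize(S['image'][175:250,300:410],None,fx=7,fy=7,interpolation=2)
cv2.imwrite('pics/c1.png',a); cv2.imwrite('pics/c2.png',b)
E
```

```text
[0.506  0.0188 0.1081] [-0.05986812  0.03083028] [-0.09357624 -0.00434723]
[0.5657 0.0923 0.092 ] [ 0.00090683 -0.00044254] [1.50196015e-03 4.87554517e-05]
[ 15  10  35  36 921] [266.90671349 222.98882675] (34.20557403564453, 36.02562713623047)
[  7   8  34  25 584] [369.09478951 210.10243988] (25.600915908813477, 33.791019439697266)
0.05 [0.5437 0.148  0.05  ] [0.5115 0.0196 0.05  ] [0.5714 0.0952 0.05  ]
0.06 [0.5425 0.1469 0.06  ] [0.5105 0.0194 0.06  ] [0.57   0.0945 0.06  ]
0.07 [0.5414 0.1459 0.07  ] [0.5096 0.0193 0.07  ] [0.5687 0.0938 0.07  ]
0.08 [0.5402 0.1448 0.08  ] [0.5087 0.0191 0.08  ] [0.5673 0.0931 0.08  ]
```

View pics/c1.png

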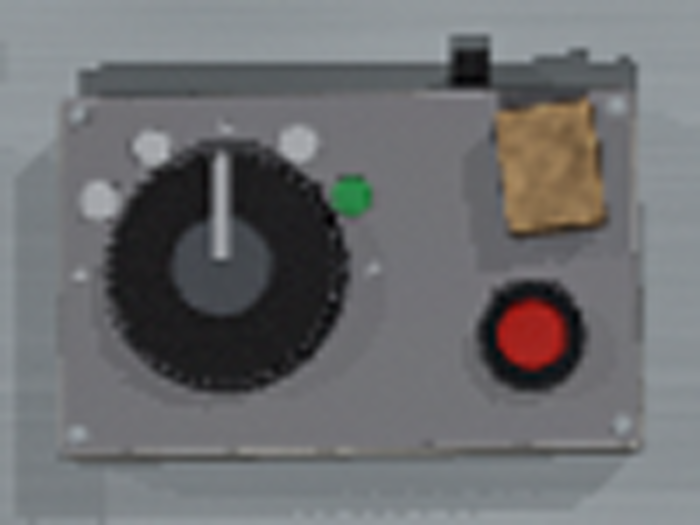

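View pics/c2.png

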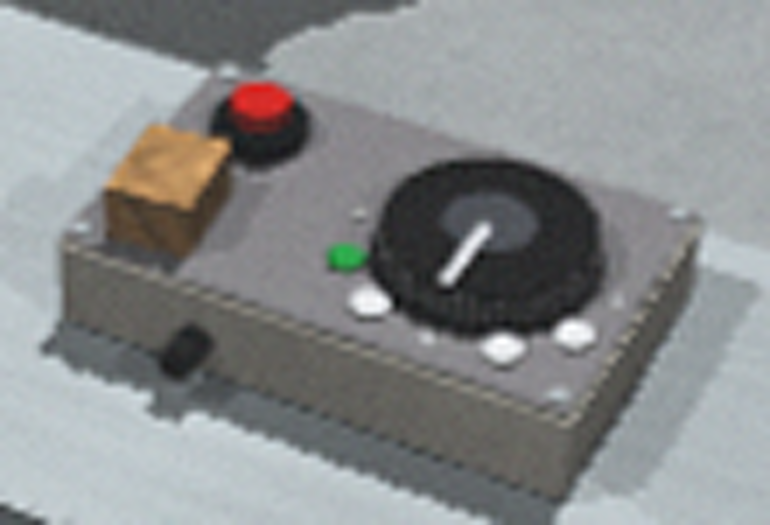

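The crops confirm the pointer is at 0 and the green plug is the outermost one clockwise, at -2 clicks. Estimates: dial centre about (0.533, 0.143), dial top z about 0.109, button about (0.506, 0.019, 0.108). I'll move above the dial's left side with the gripper shut.

Request:
servo_tool:
  plan:
    - [0, [3.0, -2.3, -0.3], [0, 0, 0]]
    - [0, [3.0, -2.3, -0.3], [0, 0, 0]]
    - [0, [3.0, -2.3, -0.3], [0, 0, 0]]
    - [0, [3.0, -2.3, -0.3], [0, 0, 0]]
    - [0, [3.0, -2.3, -0.3], [0, 0, 0]]
    - [0, [3.0, -2.3, -0.3], [0, 0, 0]]
    - [0, [3.0, -2.3, -0.3], [0, 0, 0]]
    - [0, [3.0, -2.3, -0.3], [0, 0, 0]]
    - [0, [3.0, -2.3, -0.3], [0, 0, 0]]
    - [0, [3.0, -2.3, -0.3], [0, 0, 0]]
    - [0, [3.0, -2.3, -0.3], [0, 0, 0]]
  force: 20

```text
time_s: 1.12
tool_pos: [0.4598, -0.2302, 0.2502]
tool_rot: [-179.8, 0.5, 21.8]
force: [0.5, -0.2, -0.4]
grip_width: 0.0216
```

Request:
servo_tool:
  plan:
    - [0, [2.0, -3.5, 0.2], [0, 0, 0]]
    - [0, [2.0, -3.5, 0.2], [0, 0, 0]]
    - [0, [2.0, -3.5, 0.2], [0, 0, 0]]
    - [0, [2.0, -3.5, 0.2], [0, 0, 0]]
    - [0, [2.0, -3.5, 0.2], [0, 0, 0]]
    - [0, [2.0, -3.5, 0.2], [0, 0, 0]]
    - [0, [2.0, -3.5, 0.2], [0, 0, 0]]
    - [0, [2.0, -3.5, 0.2], [0, 0, 0]]
    - [0, [2.0, -3.5, 0.2], [0, 0, 0]]
    - [0, [2.0, -3.5, 0.2], [0, 0, 0]]
    - [0, [0, 0, 0.3], [0, 0, -7]]
    - [0, [0, 0, 0.3], [0, 0, -7]]
    - [0, [0, 0, 0.3], [0, 0, -7]]
    - [0, [0, 0, 0.3], [0, 0, -7]]
    - [0, [0, 0, 0.3], [0, 0, -7]]
    - [0, [0, 0, 0.3], [0, 0, -7]]
    - [0, [0, 0, 0.3], [0, 0, -7]]
    - [0, [0, 0, 0.3], [0, 0, -7]]
    - [0, [0, 0, 0.3], [0, 0, -7]]
    - [0, [0, 0, 0.3], [0, 0, -7]]

```text
time_s: 2.78
tool_pos: [0.5121, 0.1991, 0.1986]
tool_rot: [-179.9, -0.2, 93.5]
force: [-0.9, 0.1, 0.2]
grip_width: 0.0005
```

```bash
cat > go.py <<'E'
import sys
from h import *
from scipy.spatial.transform import Rotation as Ro
o=env.get_obs(); t=np.array([float(v) for v in sys.argv[1:4]]); R=Ro.from_euler('xyz',o['tool_rot'],degrees=True)
print(o['time_s'],o['tool_pos'].round(4),o['tool_rot'].round(2),'F',o['force'].round(2),'T',o['wrist_torque'].round(2),'grip',round(o['grip_width'],4))
print('shift cm',(R.inv().apply(t-o['tool_pos'])*100).round(2))
if len(sys.argv)>4: print('rotvec',(R.inv()*Ro.from_euler('xyz',[180,0,float(sys.argv[4])],degrees=True)).as_rotvec(degrees=True).round(2))
E
python3 - <<'E'
from h import *
c=cam('top'); print('dial',ray(c,266.6,223.3,.109),'button',ray(c,310.9,232.8,.108))
E
python3 go.py .516 .172 .13 120
```

```text
dial [0.53315883 0.14282039 0.109     ] button [0.50462587 0.01755994 0.108     ]
2.8333 [0.5117 0.1989 0.1979] [-1.7983e+02 -1.5000e-01  9.3800e+01] F [ 0.72 -0.15 -0.87] T [ 0.02 -0.09 -0.06] grip 0.0005
shift cm [-2.73  0.27  6.78]
rotvec [ -0.13  -0.18 -26.2 ]
```

Request:
servo_tool:
  plan:
    - [0, [-0.9, 0.1, 1.5], [0, 0, -6.6]]
    - [0, [-0.9, 0.4, 1.5], [0, 0, -6.6]]
    - [0, [-0.8, 0.4, 1.5], [0, 0, -6.6]]
    - [0, [0, 0, 1.5], [0, 0, -6.6]]
    - [0, [0, 0, 0.3], [0, 0, 0]]
    - [0, [0, 0, 0], [0, 0, 0]]

```text
time_s: 3.33
tool_pos: [0.5258, 0.1745, 0.1334]
tool_rot: [180.0, -0.1, 120.3]
force: [0.3, -0.4, 0.3]
grip_width: 0.0004
```

```bash
python3 go.py .516 .172 .115 120; python3 - <<'E'
from h import *
c=cam('scene'); cv2.imwrite('pics/s1.png',cv2.resize(c['image'][150:250,290:420],None,fx=6,fy=6,interpolation=2))
E
```

```text
3.3333 [0.5258 0.1745 0.1334] [ 1.8000e+02 -1.5000e-01  1.2029e+02] F [ 0.31 -0.44  0.32] T [ 0.01 -0.14  0.04] grip 0.0004
shift cm [ 0.27 -0.97  1.84]
rotvec [ 0.   -0.15  0.29]
```

View pics/s1.png

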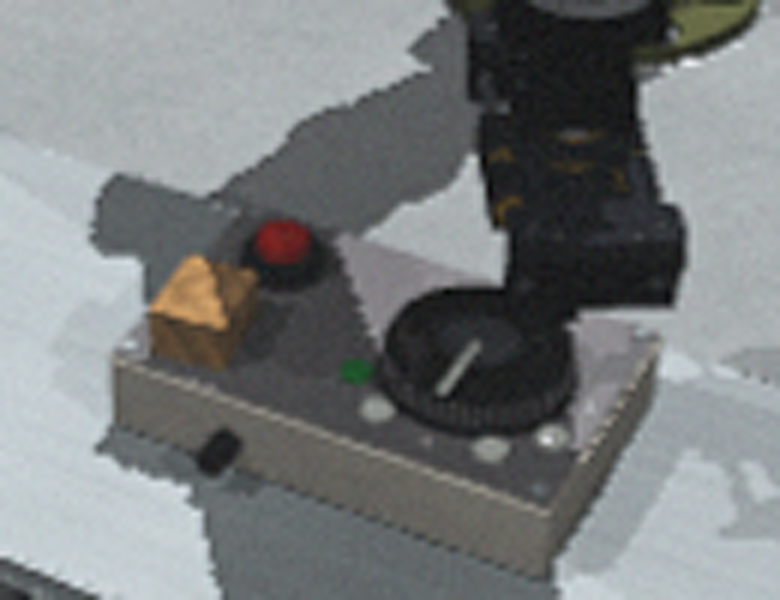

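The shut fingers stand just above the left part of the dial, and the pointer is still at 0. I'll correct sideways and go down slowly to contact.

Request:
servo_tool:
  plan:
    - [0, [0.3, -0.9, 0.5], [0, 0, 0]]
    - [0, [0, 0, 0.5], [0, 0, 0]]
    - [0, [0, 0, 0.3], [0, 0, 0]]
    - [0, [0, 0, 0.2], [0, 0, 0]]
    - [0, [0, 0, 0.2], [0, 0, 0]]

```text
time_s: 3.8
tool_pos: [0.519, 0.1747, 0.1201]
tool_rot: [179.6, 0.0, 119.7]
force: [-0.0, -0.2, 0.6]
grip_width: 0.0004
```

```bash
python3 go.py .516 .172 .109 120
```

```text
3.8 [0.519  0.1747 0.1201] [1.7961e+02 2.0000e-02 1.1967e+02] F [-0.03 -0.17  0.58] T [ 0.   -0.1   0.03] grip 0.0004
shift cm [-0.08 -0.4   1.11]
rotvec [ 0.39  0.02 -0.33]
```

Request:
servo_tool:
  plan:
    - [0, [-0.1, -0.3, 0.5], [0, 0, 0]]
    - [0, [0, -0.2, 0.4], [0, 0, 0]]
    - [0, [0, 0, 0.3], [0, 0, 0]]
    - [0, [0, 0, 0.3], [0, 0, 0]]

```text
time_s: 4.13
tool_pos: [0.5182, 0.1735, 0.1099]
tool_rot: [179.3, 0.1, 119.6]
force: [-4.9, -1.7, 28.3]
grip_width: 0.0003
```

```bash
python3 go.py .516 .172 .109 120
```

```text
4.1333 [0.5182 0.1735 0.1099] [1.7926e+02 1.3000e-01 1.1957e+02] F [-4.94 -1.72 28.29] T [-0.53  1.13 -0.15] grip 0.0003
shift cm [-0.02 -0.27  0.08]
rotvec [ 0.74  0.13 -0.43]
```

Request:
servo_tool:
  plan:
    - [0, [0, 0, 0], [0, 0, 0]]

```text
time_s: 4.22
tool_pos: [0.5192, 0.174, 0.1113]
tool_rot: [179.1, 0.2, 119.6]
force: [0.4, -0.2, -0.5]
grip_width: 0.0006
```

Request:
servo_tool:
  plan:
    - [0, [0, 0, 0.1], [0, 0, 0]]
    - [0, [0, 0, 0.1], [0, 0, 0]]

```text
time_s: 4.38
tool_pos: [0.5202, 0.1744, 0.1103]
tool_rot: [179.0, 0.2, 119.5]
force: [-2.2, -0.2, 8.3]
grip_width: 0.0006
```

Request:
servo_tool:
  plan:
    - [0, [-0.06, 0.35, 0.1], [0, 0, 6]]
    - [0, [-0.06, 0.35, 0.1], [0, 0, 6]]
    - [0, [-0.06, 0.35, 0.1], [0, 0, 6]]
    - [0, [-0.06, 0.35, 0.1], [0, 0, 6]]

```text
time_s: 4.72
tool_pos: [0.5363, 0.1778, 0.1104]
tool_rot: [178.8, -0.2, 94.5]
force: [-0.4, -0.6, 8.0]
grip_width: 0.0006
```

```bash
cat > pol.py <<'E'
from h import *
o=env.get_obs(); d=o['tool_pos'][:2]-[.5332,.1428]; y=o['tool_rot'][2]
print('r',np.hypot(*d).round(4),'phi',np.degrees(np.arctan2(d[1],d[0])).round(1),'yaw',y.round(1),'z',o['tool_pos'][2].round(4),'F',o['force'].round(1))
E
python3 pol.py; python3 - <<'E'
from h import *
c=cam('scene'); cv2.imwrite('pics/s2.png',cv2.resize(c['image'][150:250,290:420],None,fx=6,fy=6,interpolation=2))
E
```

```text
r 0.0352 phi 85.0 yaw 94.5 z 0.1104 F [-0.4 -0.6  8. ]
```

View pics/s2.png

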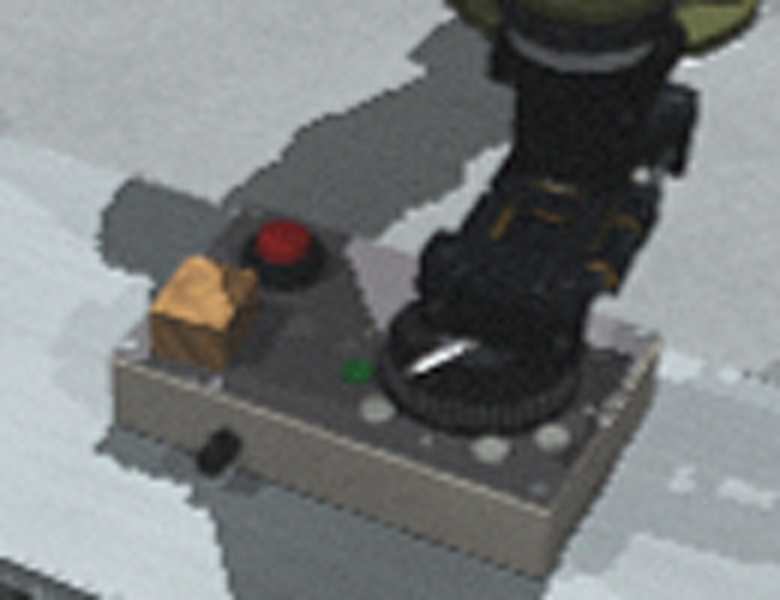

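The dial follows the finger: the pointer is now about one click over, towards (415,372) in the crop. I'll sweep about 32° further.

Request:
servo_tool:
  plan:
    - [0, [-0.07, 0.35, 0.1], [0, 0, 6]]
    - [0, [-0.07, 0.35, 0.1], [0, 0, 6]]
    - [0, [-0.07, 0.35, 0.1], [0, 0, 6]]
    - [0, [-0.07, 0.35, 0.1], [0, 0, 6]]
    - [0, [-0.07, 0.35, 0.1], [0, 0, 6]]

```text
time_s: 5.18
tool_pos: [0.5564, 0.171, 0.1103]
tool_rot: [178.7, -0.8, 62.8]
force: [-4.8, -2.0, 10.4]
grip_width: 0.0005
```

```bash
python3 pol.py; python3 - <<'E'
from h import *
c=cam('scene'); cv2.imwrite('pics/s3.png',cv2.resize(c['image'][150:250,290:420],None,fx=6,fy=6,interpolation=2))
E
```

```text
r 0.0365 phi 50.5 yaw 62.8 z 0.1103 F [-4.8 -2.  10.4]
```

View pics/s3.png

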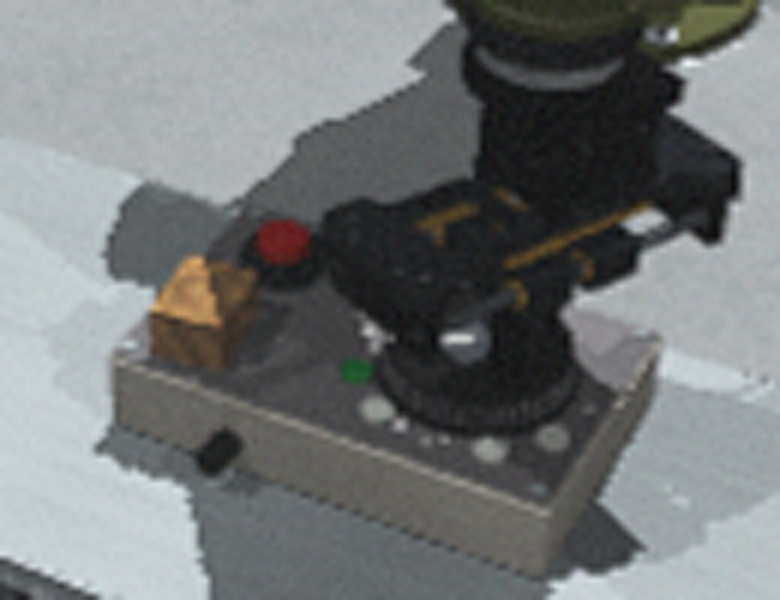

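The pointer is now hidden by the finger; the measured sweep is about 61°. I'll lift off and move above the button so the dial can be seen.

Request:
servo_tool:
  plan:
    - [0, [0, 0, -1.0], [0, 0, 0]]
    - [0, [0, 0, -3.0], [0, 0, 0]]
    - [0, [0, 0, -3.0], [0, 0, 0]]
    - [0, [-2.5, 0.4, 0], [0, 0, 0]]
    - [0, [-3.5, 0.5, 0], [0, 0, 0]]
    - [0, [-3.5, 0.5, 0], [0, 0, 0]]
    - [0, [-3.0, 0.5, 0], [0, 0, 0]]
    - [0, [-1.5, 0.3, 0], [0, 0, 0]]
    - [0, [0, 0, 0], [0, 0, 0]]
    - [0, [0, 0, 0], [0, 0, 0]]

```text
time_s: 6.07
tool_pos: [0.5053, 0.0322, 0.1797]
tool_rot: [179.1, -0.7, 62.8]
force: [0.9, 0.2, 0.5]
grip_width: 0.0006
```

```bash
python3 go.py .505 .0185 .125 62; python3 - <<'E'
from h import *
a=cam('scene')['image'][150:250,290:400];b=cam('top')['image'][185:260,235:335]
a=cv2.resize(a,(385,350),interpolation=2);b=cv2.resize(b,(400,350),interpolation=2)
cv2.imwrite('pics/s4.png',np.hstack([a,b]))
E
```

```text
6.0667 [0.5053 0.0322 0.1797] [179.06  -0.7   62.83] F [0.9  0.18 0.53] T [-0.03 -0.06 -0.01] grip 0.0006
shift cm [-1.3   0.51  5.46]
rotvec [ 0.94 -0.71  0.82]
```

View pics/s4.png

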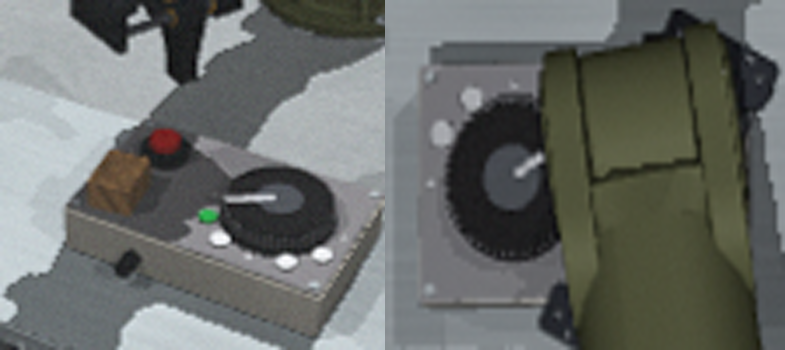

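The pointer now runs from (273,197) to (226,200) in the left crop, next to the green plug at (208,215). I'll check the angle numerically by casting a ray.

```bash
python3 - <<'E'
from h import *
c=cam('scene'); 
m=(cv2.cvtColor(c['image'],cv2.COLOR_BGR2GRAY)>135)
ys,xs=np.nonzero(m[200:214,352:372]); k=np.c_[xs+352,ys+200].astype(np.float32)
P=np.array([ray(c,u,v,.1095)[:2] for u,v in k]); d=P-[.5332,.1428]; r=np.hypot(*d.T); ok=r<.046
print(np.c_[k,r*1000,np.degrees(np.arctan2(d[:,1],d[:,0]))].round(1)[ok])
G=np.array([.5657,.0923])-[.5332,.1428]; print('green',np.degrees(np.arctan2(G[1],G[0])))
C=proj(c,[.5332,.1428,.1095]);print('centre px',C)
for a in(-27,-57,-60,-87): print(a,proj(c,[.5332+.044*np.cos(np.radians(a)),.1428+.044*np.sin(np.radians(a)),.1095]))
print(blobs(c,(40,80,30),(85,255,255),8))
E
```

```text
[[355.  206.   42.9 -60.8]
 [356.  206.   40.  -60.8]
 [357.  206.   37.  -60.7]
 [358.  206.   34.1 -60.7]
 [359.  206.   31.2 -60.7]
 [360.  206.   28.2 -60.6]
 [361.  206.   25.3 -60.5]
 [362.  206.   22.3 -60.5]
 [363.  206.   19.4 -60.4]
 [364.  206.   16.5 -60.2]
 [365.  206.   13.5 -60. ]
 [366.  206.   10.6 -59.7]
 [367.  206.    7.6 -59.2]
 [368.  206.    4.7 -58. ]
 [355.  207.   43.4 -54.6]
 [356.  207.   40.5 -54.1]
 [357.  207.   37.6 -53.6]
 [358.  207.   34.7 -52.9]
 [359.  207.   31.8 -52.2]
 [360.  207.   28.9 -51.3]
 [363.  207.   20.3 -47.1]
 [364.  207.   17.5 -44.7]]
green -57.23611150941637
centre px [369.59022519 205.94476642]
-27 [357.67084646 211.28764861]
-57 [354.72299433 206.62146589]
-60 [354.64840648 206.13072637]
-87 [355.7927453 201.9162734]
[(np.int32(2685), array([625.2,  97.5])), (np.int32(9), array([610., 157.])), (np.int32(11), array([609.5, 170.8])), (np.int32(19), array([348.9, 211.4]))]
```

The pointer measures about -58° and the green plug -57°, so the dial has clicked in. Next is the button.

Request:
servo_tool:
  plan:
    - [0, [-1.3, 0.5, 1.5], [0, 0, 0]]
    - [0, [0, 0, 1.5], [0, 0, 0]]
    - [0, [0, 0, 1.5], [0, 0, 0]]
    - [0, [0, 0, 0.3], [0, 0, 0]]
    - [0, [0, 0, 0], [0, 0, 0]]

```text
time_s: 6.63
tool_pos: [0.5079, 0.0294, 0.131]
tool_rot: [179.0, -1.1, 63.8]
force: [0.0, -0.7, -0.7]
grip_width: 0.0004
```

```bash
python3 go.py .505 .0185 .112 62
```

```text
6.6333 [0.5079 0.0294 0.131 ] [179.04  -1.08  63.83] F [ 0.02 -0.72 -0.7 ] T [-0.01 -0.04 -0.02] grip 0.0004
shift cm [-1.14  0.19  1.88]
rotvec [ 0.94 -1.09  1.82]
```

Request:
servo_tool:
  plan:
    - [0, [-0.8, 0.2, 0.4], [0.5, -0.6, 0]]
    - [0, [-0.5, 0.1, 0.4], [0.5, -0.6, 0]]
    - [0, [-0.3, 0, 0.3], [0, 0, 0]]
    - [0, [0, 0, 0.3], [0, 0, 0]]
    - [0, [0, 0, 0.2], [0, 0, 0]]

```text
time_s: 7.05
tool_pos: [0.5054, 0.0149, 0.1159]
tool_rot: [-180.0, 0.1, 64.1]
force: [0.7, 0.8, 0.1]
grip_width: 0.0005
```

```bash
python3 go.py .505 .0185 .104 62
```

```text
7.05 [0.5054 0.0149 0.1159] [-1.7999e+02  1.1000e-01  6.4070e+01] F [0.72 0.81 0.06] T [-0.03 -0.08  0.01] grip 0.0005
shift cm [ 0.31 -0.19  1.19]
rotvec [-0.    0.11  2.07]
```

Request:
servo_tool:
  plan:
    - [0, [0.3, -0.2, 0.3], [0, 0, 0]]
    - [0, [0, 0, 0.3], [0, 0, 0]]
    - [0, [0, 0, 0.3], [0, 0, 0]]
    - [0, [0, 0, 0.2], [0, 0, 0]]

```text
time_s: 7.38
tool_pos: [0.5055, 0.0185, 0.1061]
tool_rot: [179.9, 0.2, 64.0]
force: [-7.3, -0.7, 20.7]
grip_width: 0.0007
```

```bash
python3 go.py .505 .0185 .100 62
```

```text
7.3833 [0.5055 0.0185 0.1061] [1.7991e+02 1.5000e-01 6.4030e+01] F [-7.34 -0.72 20.68] T [-0.21  1.59 -0.01] grip 0.0007
shift cm [-0.02 -0.04  0.61]
rotvec [0.09 0.15 2.03]
```

Request:
servo_tool:
  plan:
    - [0, [0, 0, 0.15], [0, 0, 0]]
    - [0, [0, 0, 0.15], [0, 0, 0]]

```text
time_s: 7.55
tool_pos: [0.5054, 0.0185, 0.1063]
tool_rot: [179.9, 0.3, 64.0]
force: [-5.0, -1.3, 12.3]
grip_width: 0.0004
```

Request:
servo_tool:
  plan:
    - [0, [0, 0, -0.1], [0, 0, 0]]

```text
time_s: 7.63
tool_pos: [0.5054, 0.0185, 0.108]
tool_rot: [179.9, 0.3, 64.0]
force: [-3.0, -0.3, 3.4]
grip_width: 0.0005
```

Request:
servo_tool:
  plan:
    - [0, [0, 0, -0.1], [0, 0, 0]]

```text
time_s: 7.72
tool_pos: [0.5054, 0.0185, 0.1095]
tool_rot: [179.9, 0.4, 64.1]
force: [-1.4, -0.5, 3.1]
grip_width: 0.0006
```

Request:
servo_tool:
  plan:
    - [0, [0, 0, -0.1], [0, 0, 0]]

```text
time_s: 7.8
tool_pos: [0.5054, 0.0185, 0.1107]
tool_rot: [179.8, 0.4, 64.1]
force: [-1.3, -1.0, 2.4]
grip_width: 0.0004
```

Pressing met a hard stop at z 0.106, and on the way up the force fell gradually like a spring, so the button was fully down. I'll lift off, move aside and check.

Request:
servo_tool:
  plan:
    - [0, [0, 0, -1.0], [0, 0, 0]]
    - [0, [0, 0, -3.0], [0, 0, 0]]
    - [0, [0, 0, -3.5], [0, 0, 0]]
    - [0, [0, 0, -3.0], [0, 0, 0]]
    - [0, [-3.4, 1.7, 0], [0, 0, 0]]
    - [0, [-3.4, 1.7, 0], [0, 0, 0]]
    - [0, [-3.4, 1.7, 0], [0, 0, 0]]
    - [0, [-3.4, 1.7, 0], [0, 0, 0]]
    - [0, [-2.0, 1.0, 0], [0, 0, 0]]
    - [0, [0, 0, 0], [0, 0, 0]]
    - [0, [0, 0, 0], [0, 0, 0]]
    - [0, [0, 0, 0], [0, 0, 0]]

```text
time_s: 8.8
tool_pos: [0.51, -0.1589, 0.2257]
tool_rot: [179.4, 0.1, 64.6]
force: [-0.6, -0.6, -0.3]
grip_width: 0.0003
```

```bash
python3 - <<'E'
from h import *
S=cam('scene');T=cam('top')
print(env.get_obs()['force'].round(1),blobs(S,(0,120,60),(8,255,255)),blobs(T,(0,120,60),(8,255,255)))
a=cv2.resize(S['image'][150:250,290:400],(385,350),interpolation=2);b=cv2.resize(T['image'][185:260,235:335],(400,350),interpolation=2)
A0=cv2.imread('pics/top0.png'); B=cv2.imread('pics/scene0.png')
cv2.imwrite('pics/s5.png',np.vstack([np.hstack([a,b]),cv2.resize(np.hstack([T['image'][150:300],S['image'][130:280,:]]),(785,92),interpolation=3)]))
E
```

```text
[ 0.  -0.1 -0.6] [(np.int32(17), array([597.4, 143. ])), (np.int32(33), array([591.3, 156.8])), (np.int32(49), array([336.8, 189.8])), (np.int32(4548), array([572.1, 245.1]))] [(np.int32(82), array([310.5, 232.3])), (np.int32(4096), array([ 75.9, 288.1]))]
```

View pics/s5.png

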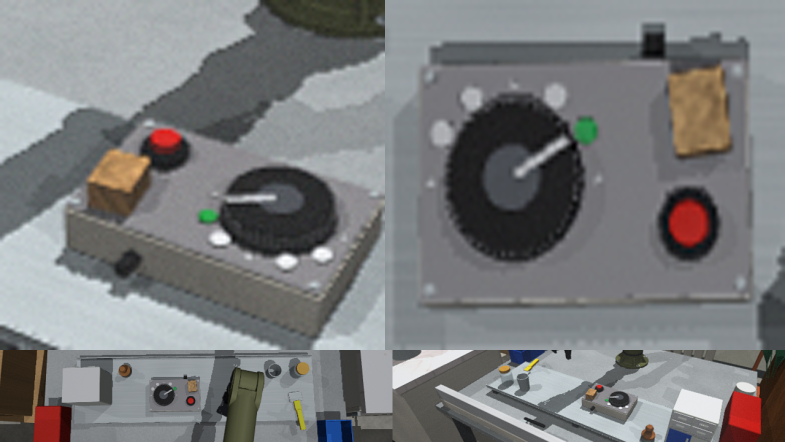

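The top view shows the pointer aimed at the green plug. The button is up at its original pixels, and the cork and the other things haven't moved. I'm handing in.

```bash
python3 -c "
from cell import env
print(env.sign_off())"
```

```text
the job is handed in; nothing more can be done
None
```

The dial now rests in the click at the green plug, and I pressed the start button fully and released it after that. The job is handed in at about 9 s of the 45 s allowed; hand-in reports no verdict.

- **Dial:** I swept it clockwise by about 61° with the shut fingertips, pressing with about 8–10 N. The first touch briefly reached 28 N. After lifting off, the pointer measured about -58° against -57° for the plug.
- **Button:** I pressed it until it met a hard stop at tool height 0.106 m, with up to about 21 N. On release the force fell gradually from 3.4 to 2.4 N, like a spring. I had no direct reading of its travel.
- **Last pictures:** The pointer aims at the green plug and the red button is back at its starting pixel position. The cork and the other loose things look unmoved, judged by eye, and the tool was clear with about 0 N on it.
- **Discrepancy:** Contact heights came out 1–3 mm above my camera estimates. That is close to the stated calibration accuracy and did no harm.

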